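Release the eccentric cam and push the jig slide home

ROBOT

A 6-joint arm with a two-finger parallel gripper is mounted at the origin on the work surface. World frame = base frame: x ahead of the robot, y to its left, z up, the work surface at z = 0. Lengths are in m, angles in rad, forces in N, time in s.
With the tool pointing down it reaches from about 0.35 to 0.975 m from the base axis. Payload 4.9 kg.
Tool frame: the origin (TCP) lies on the mounting face of the last link; the fingertips stand 173 mm ahead of it and the grasp point (between the pads) lies 155 mm ahead of it; x points along the fingers, z is the direction in which the jaws open and shut, and the axes are right-handed (so a half turn about x gives the same grasp; the last joint's range is limited). The gripper opens to 85 mm and grips with 20 to 120 N. Pads are 22 mm wide; open, the fingers measure 114 mm over their backs; the gripper's body (76 mm by 85 mm) begins 54 mm behind the grasp point. The pads swing forward as they close: fully open they stand 13 mm farther back than shut.
Start: joints at [-1.243, 0.053, 1.613, -0, 1.476, -0.119], TCP at [0.27, -0.564, 0.405] pointing down, gripper open.
Joint ranges: [-3.01, 3.01], [-1.01, 2.22], [0.06, 2.58], [-1.02, 4.17], [0.09, 2.62], [-3.14, 3.14]. Speed limits (rad/s): [2.57, 2.57, 3.14, 3.14, 3.14, 3.14].

INTERFACE

Orientations are given as [roll, pitch, yaw] about the fixed x, y, z axes, in that order (R = Rz(yaw) Ry(pitch) Rx(roll)).
In Python, from station import * gives the robot as it stands.
- The arm moves only by the tool play_rows, never from a script. Its argument "deltas" is text: rows parted by semicolons, each of 7 numbers parted by spaces: the turn, a rotation vector about the tool's x, y, z each as a share of 90 degrees, from -1 to 1, then the shift along the tool's x, y, z each as a share of 600 mm, from -1 to 1, then the opening, from -1 (shut) to 1 (fully open). A call has exactly 8 rows; each row is the pose to reach, as a shift and turn from the pose commanded when the call began, along the tool's axes at that moment; what a row does not reach only later rows make up. A row lasts 1/12 s, in which the tool goes at most 41.7 mm and 7.16 degrees, less where a joint would pass 70% of its speed; a pose out of reach is approached as far as the arm can. A call with a number of a shift or a turn outside -1 to 1 is refused whole. A call with a gripper value outside its range is refused whole. The fingers move at their own pace and stop on an object; "newtons" is the grip in N (left out, the last holds). Time passes only in rows, so rows that repeat a pose let the fingers close, or fill a call up. It gives the time, the measured TCP pose, the force and the opening at its end, in the units of the state.
- get_state(): the state, without advancing time (a new reading comes with each control period).
- capture(name): name is "scene" or "top" or "wrist"; returns the picture (480x640x3 uint8, blue, green, red); there is no depth.
- camera_info(name): a dict with "fx", "fy", "cx", "cy" (pixels), "dist" ([k1, k2, p1, p2, k3] as OpenCV has them; the pictures are not rectified), "origin" and "orientation" of the camera in the world. Camera axes: x right, y up, looking along -z (the intrinsics and any distortion apply to the point x, -y, -z); pixel columns grow to the right and rows downward; lengths in m; the calibration is good to about 2 mm. A picture is of the moment at which its call begins: read the wrist's pose just before it. camera_info takes no time and is no camera call; for the wrist camera it gives the pose at the moment of the call.
- sign_off(): hands the job in, once; it reports no verdict.
The state is a dict: "time": time; "q": joint angles; "joint_velocities": joint speeds; "joint_torque": joint torques, N m; "position": TCP position; "tcp_rot": TCP orientation; "force": force on the tool from outside, world axes, zero at the start; "moment": the same for the moment, N m; "gripper_width": finger opening in m.
Only numpy, scipy, OpenCV 4.12 (cv2) and the standard library are available. Lean on these libraries where they do the work, as an engineer would, in place of code of your own. Each camera call takes 0.05 s, during which the arm holds its last target. There are 200 camera calls.

TASK

A printed bracket waits on the slide of the inspection jig, and the jig's eccentric cam is blocking the slide: leaving the slide where it stands, push the cam's lever round until the cam is at its low point, with the lever pointing straight forward along the jig over the white index line. Then push the slide forward by its rear crossbar until it is fully home against both stop posts, with the bracket still lying on it, and move clear. Only push with the fingertips: do not lift the slide or the bracket, and leave the pen cup, screwdriver and tape roll where they are.

Things in the scene. Friction and masses are not known exactly. Their poses are not given: they have to be found in the camera images.
- jig: fixed dark steel jig plate, 300 x 130 x 10 mm. Origin: centre of its underside, on the desk. +x = the jig's forward (the way the slide must go), +y its left. Two rails (12 mm wide, tops 28 mm above the desk, centred at y = +-37.5 mm, x = -135 to +20 mm) guide the slide along x. White index line on the plate's centre line, x = 127 to 149 mm
- stop_left (a point): middle of the rear edge of the top of the left stop post: 22.5 mm behind the jig's origin, 44 mm to its left, 54 mm above the desk. Bright steel, 16 x 16 mm; the slide's crossbar comes to rest against its rear face
- stop_right (a point): the same point of the right stop post, 44 mm to the right of the jig's centre line
- cam_pivot (a point): point on the cam's vertical turning axis, 80 mm forward (+x) of the jig's origin on its centre line, 36 mm above the desk; same axes as the jig
- cam (a joint): cam angle, rad, counter-clockwise from above. 0 = low point towards the slide, lever straight along the jig's +x; +1.57 = lever along its +y. Starts at 1.25 to 1.9; turns from -0.9 to 2.2; no catch at 0; stays where left (about 1.5 N at the lever's end turns it). The slide can pass up to about 0.45 either side of 0, beyond that the cam blocks it
- cam_disc (a point): centre of the top of the eccentric cam disc, 34 mm above the desk: white printed disc, 60 mm diameter, 22 mm thick, its centre 14 mm off the pivot in the lever's direction
- lever_tip (a point): top edge of the lever's end face, 87 mm from the pivot, 62 mm above the desk. The lever is a straight aluminium bar on the cam, 14 mm wide, from 36 to 62 mm above the desk, reaching from the pivot to here
- slide: loose T-shaped aluminium slide (0.35 to 0.7 kg) between the rails. Origin: centre of its underside, 10 mm above the desk; x forward as the jig's. Body 100 x 60 x 20 mm. Across its rear end an upright crossbar, 15 mm thick, 104 mm wide, 31 to 65 mm above the desk. Starts 18 to 45 mm behind the jig's origin; home, it is 12.5 mm ahead (+x) of it. A few newtons push it
- crossbar_rear (a point): middle of the rear face of the slide's crossbar, 50 mm behind the slide's origin and 55 mm above the desk: the place to push, towards the jig's +x
- bracket: loose white printed fork bracket (50 g) on the slide: 72 x 40 x 6 mm, fork forward, with an upright tube 28 mm in diameter rising to 72 mm above the desk. Origin: its underside, right above the slide's origin. Low lips on the slide keep it in place with 2 to 4 mm of play. Not to be lifted
- pen_cup: bystander: loose round steel cup with three pens, 68 mm diameter, 130 mm tall with the pens; origin at the centre of its underside. Stands behind and to the right of the jig. Leave alone
- screwdriver: bystander: loose black-handled screwdriver, 160 mm long, lying on the desk to the jig's left (+y) side. Origin under its middle. Leave alone
- tape_roll: bystander: loose roll of clear tape, 68 mm diameter, 19 mm tall, lying flat on the desk to the jig's right (-y) side. Origin at the centre of its underside. Leave alone

How it is judged:
On the way, in this order (a step that is already met when the one before it is completed fails the run):
1. the cam is turned to its low point (within 0.4 rad) and at rest, the slide still where it stood (within 8 mm) (value of joint cam between -0.4 and 0.4 rad and velocity of joint cam between -0.1 and 0.1 rad/s and distance of slide from where it was at the start of the episode below 0.008 m), for 0.2 s.
2. the slide is pushed home against the stop posts (within 4 mm) (x of slide in the frame of jig above 0.0085 m), for 0.2 s.
At the end, for the whole second after the job is handed in: The cam is at its low point (lever within 0.45 rad of straight forward), the slide lies flat in its guide, home against the stop posts within 4 mm, at rest, and the bracket lies flat on the slide within 12 mm of its place (value of joint cam between -0.45 and 0.45 rad and x of slide in the frame of jig above 0.0085 m and z of slide in the frame of jig below 0.013 m and linear speed of each of slide, bracket below 0.01 m/s and horizontal distance between bracket and slide below 0.012 m and z of bracket in the frame of slide below 0.025 m and angle between bracket's own z axis and vertical below 0.15 rad); the robot touches nothing.
It fails at once if the slide is moved more than 8 mm while the cam is not at its low point (distance of slide from where it was at the start of the episode above 0.008 m and (value of joint cam above 0.5 rad or value of joint cam below -0.5 rad)).
It fails at once if the slide is lifted (8 mm) off the jig (z of slide in the frame of jig above 0.018 m).
It fails at once if the bracket is lifted (10 mm) off the slide or tipped (z of bracket in the frame of slide above 0.03 m or angle between bracket's own z axis and vertical above 0.5 rad).
It fails at once if a bystander is moved more than 25 mm or the pen cup tipped over (distance of any of pen_cup, screwdriver, tape_roll from where it was at the start of the episode above 0.025 m or angle between pen_cup's own z axis and vertical above 0.5 rad).
It also fails if it takes over 53 s, if anything falls off the work surface, if the arm or the gripper's body presses on something with over 40 N, if the wrist force passes 120 N, or if a joint passes its speed limit or range.

## Working session

There is one attempt and no reset: what is moved stays moved. The work goes in short steps, Python scripts to look and compute and a tool call to move; the robot and the scene stay as the last step left them, time stands still between calls to the robot, and variables do not carry over. Pictures are saved under pics/ and viewed, about 8 in all and at most 12, crops included, and the job is handed in when it is done.

Besides the shell and the picture viewer there is one more tool, called after "Emit:" by a JSON object that holds its "method" and its "body", one argument or row to a line. play_rows: Moves the arm, as the interface text tells. Shift numbers are shares of 600 mm and turn numbers shares of 90 degrees, none past 1 either way. Its arguments: {"type":"object","properties":{"deltas":{"type":"string"},"newtons":{"type":"number"}},"required":["deltas"]}

```bash
ls; mkdir -p pics
python3 - <<'E'
from station import *
import cv2
s=get_state(); print({k:s[k] for k in("time","position","tcp_rot","gripper_width","force")})
for n in("scene","top"):
    i=camera_info(n); print(n,i); cv2.imwrite(f"pics/{n}0.png",capture(n))
E
```

```text
pics
{'time': 0.0, 'position': array([ 0.26998433, -0.56338579,  0.40348972]), 'tcp_rot': array([3.02384876, 1.56878758, 1.89986405]), 'gripper_width': 0.08535405596538861, 'force': array([0.35209768, 0.29208789, 0.10449771])}
scene {'fx': 515.8674691354606, 'fy': 515.8674691354606, 'cx': 325.2518189191339, 'cy': 240.87405712382917, 'dist': array([-0.09124843,  0.        ,  0.        ,  0.        ,  0.        ]), 'origin': array([1.19024645, 0.08627258, 0.57604146]), 'orientation': array([0.89218614, 0.01846245, 1.72520989])}
top {'fx': 529.4946616478514, 'fy': 529.4946616478514, 'cx': 317.51430679369633, 'cy': 242.63948827599282, 'dist': array([-0.15111065,  0.        ,  0.        ,  0.        ,  0.        ]), 'origin': array([ 0.47636706, -0.04796655,  1.01136047]), 'orientation': array([ 0.0748538 ,  0.01759967, -1.55630761])}
```

View pics/top0.png

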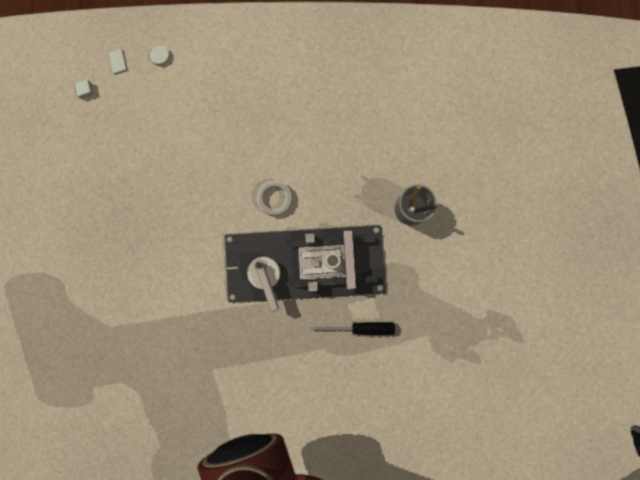

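View pics/scene0.png

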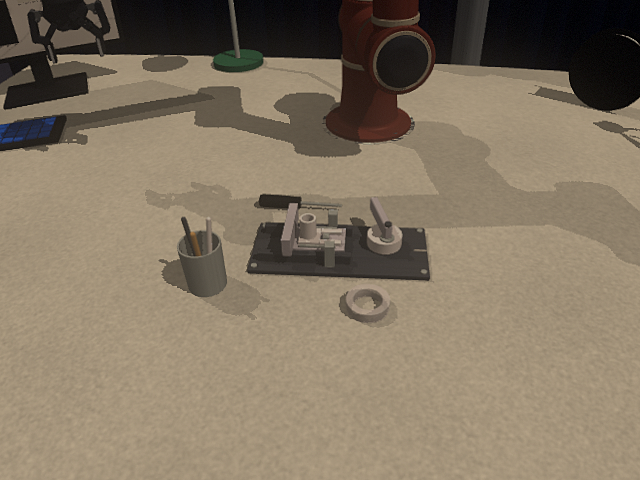

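The top view shows the jig at about (305,264) with its forward to image left, the lever going from (260,265) to (275,308), the crossbar at x≈349, the cup at (416,205), the tape at (273,198) and the screwdriver at (355,328). The scene view agrees.

```bash
cat > h.py <<'E'
import numpy as np, cv2
from scipy.spatial.transform import Rotation as Ro
from station import *
def rays(n,px,info=None):
    i=info or camera_info(n)
    K=np.array([[i["fx"],0,i["cx"]],[0,i["fy"],i["cy"]],[0,0,1.]])
    u=cv2.undistortPoints(np.array(px,float).reshape(-1,1,2),K,i["dist"]).reshape(-1,2)
    d=np.c_[u[:,0],-u[:,1],-np.ones(len(u))]
    return np.array(i["origin"]),Ro.from_euler("xyz",i["orientation"]).apply(d)
def onplane(n,px,z,info=None):
    o,d=rays(n,px,info); return o+d*((z-o[2])/d[:,2])[:,None]
def proj(n,P):
    i=camera_info(n); P=np.atleast_2d(P)
    c=Ro.from_euler("xyz",i["orientation"]).inv().apply(P-i["origin"])*[1,-1,-1]
    K=np.array([[i["fx"],0,i["cx"]],[0,i["fy"],i["cy"]],[0,0,1.]])
    return cv2.projectPoints(c,np.zeros(3),np.zeros(3),K,i["dist"])[0].reshape(-1,2)
E
python3 - <<'E'
from h import *
im=cv2.imread("pics/top0.png"); g=cv2.cvtColor(im,cv2.COLOR_BGR2GRAY)
m=np.zeros_like(g); m[215:315,215:395]=(g[215:315,215:395]<75)*255
m=cv2.morphologyEx(m,cv2.MORPH_CLOSE,np.ones((5,5)))
m=cv2.morphologyEx(m,cv2.MORPH_OPEN,np.ones((9,9)))
c=max(cv2.findContours(m,0,2)[0],key=cv2.contourArea)
r=cv2.minAreaRect(c); b=cv2.boxPoints(r); print(r,b)
w=onplane("top",b,.01); print(w, w.mean(0), np.linalg.norm(w-np.roll(w,1,0),axis=1))
crop=cv2.resize(im[222:318,215:395],None,fx=4.4,fy=4.4,interpolation=cv2.INTER_CUBIC)
cv2.imwrite("pics/crop1.png",cv2.convertScaleAbs(crop,alpha=1.4,beta=10))
E
```

```text
((266.6333923339844, 269.6683349609375), (75.30592346191406, 79.6005630493164), 87.1375961303711) [[225.00247 234.04987]
 [304.50372 230.07483]
 [308.2643  305.2868 ]
 [228.76306 309.26184]]
[[ 0.56536418  0.14806277  0.01      ]
 [ 0.57483947 -0.00416884  0.01      ]
 [ 0.43259021 -0.01353543  0.01      ]
 [ 0.42225331  0.13730302  0.01      ]] [0.49876179 0.06691538 0.01      ] [0.14351479 0.1525262  0.1425573  0.15119222]
```

View pics/crop1.png

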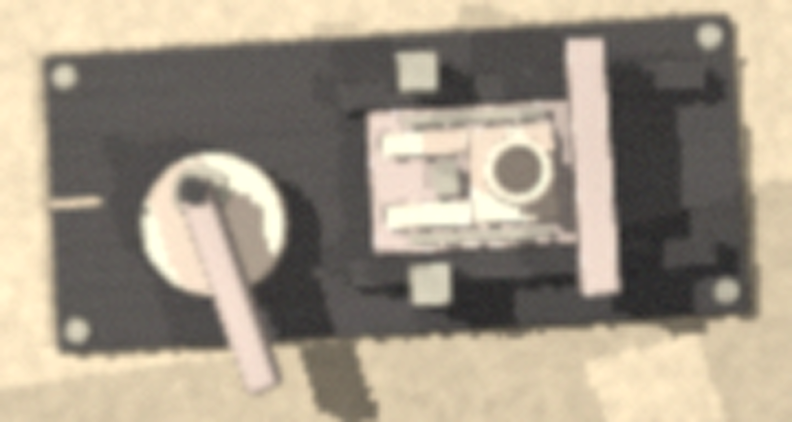

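The crop (4.4x, offset 215,222) shows the plate corners at (43,60), (733,17), (755,313), (60,352), the stop post tops, the lever tip at about (262,388) and the crossbar top. I'll turn these into positions and check the sizes.

```bash
cat >> h.py <<'E'
def crop1(p): return (np.array(p,float)+.5)/4.4-.5+[215,222]
E
python3 - <<'E'
from h import *
np.set_printoptions(precision=4,suppress=True)
c=onplane("top",crop1([(43,60),(733,17),(755,313),(60,352)]),.01)
print("sizes",np.linalg.norm(c-np.roll(c,1,0),axis=1)[:,None].T)
o=c.mean(0)
f=(c[0]-c[1]+c[3]-c[2])[:2]; l=(c[3]-c[0]+c[2]-c[1])[:2]
print("centre",o,"yaw",np.arctan2(f[1],f[0]),"yaw from sides",np.arctan2(-l[0],l[1]))
yaw=np.arctan2(f[1],f[0])
R=np.array([[np.cos(yaw),-np.sin(yaw)],[np.sin(yaw),np.cos(yaw)]])
J=lambda p,z:(onplane("top",crop1(p),z)[:,:2]-o[:2])@R
print("index line",J([(52,205),(102,201)],.01))
print("posts rear mid (-22.5,+-44)",J([(452,283),(438,71)],.054))
print("pivot cap",J([(193,188)],.062))
print("disc ctr",J([(213,224)],.034))
print("lever tip corners",J([(248,393),(280,381)],.062), J([(264,387)],.062))
print("crossbar top corners",J([(566,40),(604,39),(620,293),(583,296)],.065))
print("W",o,yaw)
np.save("jig.npy",[o[0],o[1],yaw])
for n,p,z in(("cup",(416,205),.1),("tape",(273,198),.019),("sd tip",(313,328),.01),("sd end",(395,328),.02)):
    print(n,onplane("top",[p],z)[0],(onplane("top",[p],z)[0,:2]-o[:2])@R)
# scene check: project expected points
def W(x,y,z): return np.r_[o[:2]+R@[x,y],z]
print("scene corners",proj("scene",[W(-.15,-.065,.01),W(.15,-.065,.01),W(.15,.065,.01),W(-.15,.065,.01)]))
E
```

```text
sizes [[0.1268 0.3    0.1278 0.2996]]
centre [ 0.5109 -0.0056  0.01  ] yaw 1.6440891928673125 yaw from sides 1.652989350235562
index line [[ 0.1495 -0.0002]
 [ 0.1276 -0.0007]]
posts rear mid (-22.5,+-44) [[-0.0222  0.043 ]
 [-0.0216 -0.0444]]
pivot cap [[ 0.0812 -0.0018]]
disc ctr [[0.0771 0.0126]]
lever tip corners [[0.0631 0.0828]
 [0.0498 0.0787]] [[0.0565 0.0808]]
crossbar top corners [[-0.0747 -0.053 ]
 [-0.0902 -0.0525]
 [-0.0901  0.051 ]
 [-0.0751  0.0513]]
W [ 0.5109 -0.0056  0.01  ] 1.6440891928673125
cup [ 0.6124 -0.2014  0.1   ] [-0.2027 -0.087 ]
tape [0.6344 0.0563 0.019 ] [ 0.0527 -0.1278]
sd tip [ 0.39   -0.0231  0.01  ] [-0.0086  0.1218]
sd end [ 0.3928 -0.1762  0.02  ] [-0.1615  0.1302]
scene corners [[246.1478 268.3575]
 [429.8332 275.8592]
 [424.3833 226.9359]
 [260.1845 221.2969]]
```

Geometry checks out: plate 300 x 127, posts at (-22, ±44), pivot within 2 mm. The lever is at about 1.85 rad and the slide x is about -40 mm. Next I'll write a helper for the moves.

```bash
cat >> h.py <<'E'
np.set_printoptions(precision=4,suppress=True)
TIP=.173
def jigW(x,y):
    a,b,t=np.load("jig.npy"); return np.array([a+np.cos(t)*x-np.sin(t)*y,b+np.sin(t)*x+np.cos(t)*y])
def plan(pts,face):
    """pts: tip targets in jig (x,y,z_desk); face: tool z direction, as angle in jig frame -> rows"""
    s=get_state(); R=Ro.from_euler("xyz",s["tcp_rot"]); t=np.load("jig.npy")[2]
    z=np.array([np.cos(t+face),np.sin(t+face),0]); x=np.array([0,0,-1.])
    G=Ro.from_matrix(np.c_[x,np.cross(z,x),z])
    rv=(R.inv()*G).as_rotvec()/(np.pi/2)
    a,b,_=np.load("jig.npy"); p=s["position"]; tip=p+R.apply([TIP,0,0])
    c,sn=np.cos(t),np.sin(t); d=tip[:2]-[a,b]
    print("t",s["time"],"tip jig",np.array([c*d[0]+sn*d[1],-sn*d[0]+c*d[1],tip[2]]),"F",s["force"],"q",s["q"])
    for q in pts:
        w=np.r_[jigW(q[0],q[1]),q[2]+TIP]
        print(q,"rot",rv,"shift",R.inv().apply(w-p)/.6,"reach",np.hypot(*w[:2]))
E
python3 - <<'E'
from h import *
R=Ro.from_euler("xyz",get_state()["tcp_rot"]).as_matrix(); print(R)
t=np.load("jig.npy")[2]
for i in(1,2): print("axis",i,"jig angle",np.arctan2(R[1,i],R[0,i])-t)
for f in (0,np.pi/2,np.pi,-np.pi/2): plan([(.02,.06,.2)],f)
E
```

```text
[[-0.0006  0.9018  0.4321]
 [ 0.0018  0.4321 -0.9018]
 [-1.      0.0002 -0.0018]]
axis 1 jig angle -1.197251374570655
axis 2 jig angle -2.7680472886166436
t 0.1 tip jig [-0.5384  0.2812  0.2306] F [-0.2474 -0.2206  0.6891] q [-1.243   0.0533  1.6141  0.      1.476  -0.119 ]
(0.02, 0.06, 0.2) rot [-1.7622 -0.0001 -0.0017] shift [ 0.0525  0.6828 -0.7324] reach 0.44966416116743146
t 0.1 tip jig [-0.5384  0.2812  0.2306] F [-0.2474 -0.2206  0.6891] q [-1.243   0.0533  1.6141  0.      1.476  -0.119 ]
(0.02, 0.06, 0.2) rot [ 1.2378 -0.0009  0.001 ] shift [ 0.0525  0.6828 -0.7324] reach 0.44966416116743146
t 0.1 tip jig [-0.5384  0.2812  0.2306] F [-0.2474 -0.2206  0.6891] q [-1.243   0.0533  1.6141  0.      1.476  -0.119 ]
(0.02, 0.06, 0.2) rot [ 0.2378 -0.0012  0.0001] shift [ 0.0525  0.6828 -0.7324] reach 0.44966416116743146
t 0.1 tip jig [-0.5384  0.2812  0.2306] F [-0.2474 -0.2206  0.6891] q [-1.243   0.0533  1.6141  0.      1.476  -0.119 ]
(0.02, 0.06, 0.2) rot [-0.7622 -0.0009 -0.0008] shift [ 0.0525  0.6828 -0.7324] reach 0.44966416116743146
```

Emit:
{"method": "play_rows", "body": {
  "deltas": "0.06 0 0 0 0.05 -0.05 -1;0.12 0 0 0 0.1 -0.1 -1;0.18 0 0 0 0.145 -0.155 -1;0.238 0 0 0 0.19 -0.205 -1;0.238 0 0 0 0.24 -0.255 -1;0.238 0 0 0 0.285 -0.305 -1;0.238 0 0 0 0.33 -0.355 -1;0.238 0 0 0 0.35 -0.38 -1"
}}

```text
time: 0.77
position: [0.3613, -0.2638, 0.4041]
tcp_rot: [2.96, 1.569, 1.465]
force: [-0.2, -1.7, -0.6]
gripper_width: -0.0002
```

Run:
```python
from h import *
plan([(.02,.062,.15)],np.pi)
```

```text
t 0.7667 tip jig [-0.2463  0.168   0.2311] F [-0.2103 -1.6874 -0.6064] q [-0.7975 -0.3948  2.0079  0.0014  1.5296  0.6975]
(0.02, 0.062, 0.15) rot [ 0.0015 -0.0011 -0.0002] shift [ 0.136   0.1777 -0.4436] reach 0.4476667867224334
```

Emit:
{"method": "play_rows", "body": {
  "deltas": "0 0 0 0.01 0.025 -0.06 -1;0 0 0 0.025 0.05 -0.12 -1;0 0 0 0.04 0.075 -0.18 -1;0 0 0 0.06 0.1 -0.24 -1;0 0 0 0.08 0.125 -0.3 -1;0 0 0 0.1 0.15 -0.36 -1;0 0 0 0.12 0.17 -0.42 -1;0 0 0 0.136 0.178 -0.444 -1"
}}

```text
time: 1.43
position: [0.4479, 0.0097, 0.3218]
tcp_rot: [-2.636, 1.569, 2.154]
force: [0.2, -0.7, 0.3]
gripper_width: 0.0002
```

Run:
```python
from h import *
plan([(.022,.063,.046)],np.pi)
cv2.imwrite("pics/scene1.png",capture("scene")[130:330,200:467]); i=cv2.imread("pics/scene1.png"); cv2.imwrite("pics/scene1.png",cv2.resize(i,None,fx=3,fy=3,interpolation=2))
```

```text
t 1.4333 tip jig [0.0202 0.0618 0.1488] F [ 0.2061 -0.7455  0.304 ] q [-0.145  -0.3276  2.0965  0.0015  1.374   1.3488]
(0.022, 0.063, 0.046) rot [ 0.0022 -0.0011  0.0006] shift [ 0.1713 -0.0021 -0.0032] reach 0.44656967050588636
```

View pics/scene1.png

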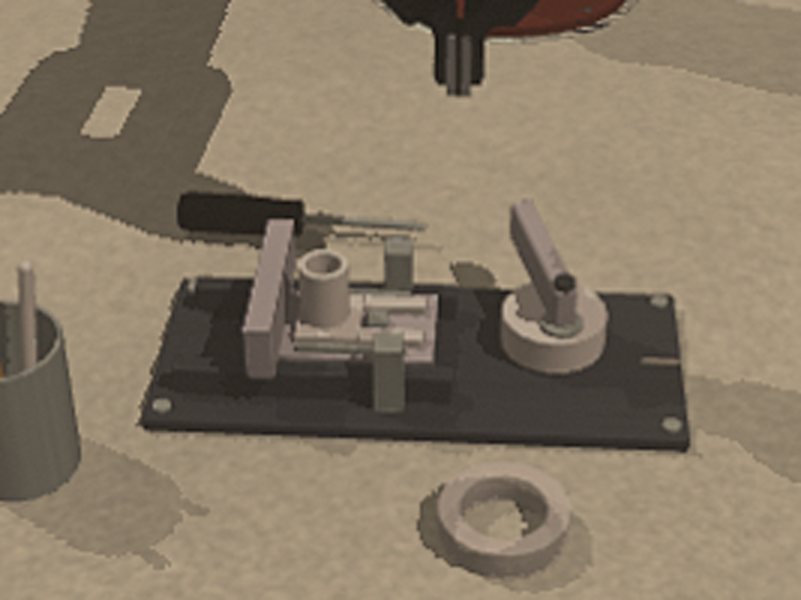

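The picture shows the closed fingers at (460,90), above the gap between the left post (398,262) and the lever (540,260). I'll go down.

Emit:
{"method": "play_rows", "body": {
  "deltas": "0 0 0 0.04 -0.002 -0.003 -1;0 0 0 0.08 -0.002 -0.003 -1;0 0 0 0.11 -0.002 -0.003 -1;0 0 0 0.135 -0.002 -0.003 -1;0 0 0 0.155 -0.002 -0.003 -1;0 0 0 0.165 -0.002 -0.003 -1;0 0 0 0.171 -0.002 -0.003 -1;0 0 0 0.171 -0.002 -0.003 -1"
}}

```text
time: 2.15
position: [0.4464, 0.0076, 0.22]
tcp_rot: [-1.731, 1.57, 3.054]
force: [0.3, 0.3, 0.1]
gripper_width: 0.0002
```

Run:
```python
from h import *
# finger-centre path: lever angle a, radius r along, offset 7+h, h=14
P=[]
for a in np.arange(1.85,-.01,-.185):
    r=.070;k=.022; P.append((round(.08+r*np.cos(a)-k*np.sin(a),4),round(r*np.sin(a)+k*np.cos(a),4),.046))
plan(P,np.pi)
```

```text
t 2.15 tip jig [0.018  0.0635 0.047 ] F [0.2688 0.3224 0.116 ] q [-0.1498 -0.1911  2.1713 -0.0001  1.1627  1.3485]
(np.float64(0.0396), np.float64(0.0612), 0.046) rot [-0.0005 -0.0001  0.0008] shift [ 0.0017  0.0034 -0.0361] reach 0.4478892455762963
(np.float64(0.0515), np.float64(0.0676), 0.046) rot [-0.0005 -0.0001  0.0008] shift [ 0.0017 -0.0072 -0.056 ] reach 0.4415586412114651
(np.float64(0.0644), np.float64(0.0717), 0.046) rot [-0.0005 -0.0001  0.0008] shift [ 0.0017 -0.0141 -0.0775] reach 0.43790056926250975
(np.float64(0.0779), np.float64(0.0733), 0.046) rot [-0.0005 -0.0001  0.0008] shift [ 0.0017 -0.0168 -0.1   ] reach 0.4371731892080969
(np.float64(0.0914), np.float64(0.0725), 0.046) rot [-0.0005 -0.0001  0.0008] shift [ 0.0017 -0.0155 -0.1225] reach 0.4392531311774025
(np.float64(0.1046), np.float64(0.0691), 0.046) rot [-0.0005 -0.0001  0.0008] shift [ 0.0017 -0.0098 -0.1445] reach 0.44427026241483897
(np.float64(0.1169), np.float64(0.0634), 0.046) rot [-0.0005 -0.0001  0.0008] shift [ 0.0017 -0.0003 -0.165 ] reach 0.4517647379308844
(np.float64(0.1279), np.float64(0.0556), 0.046) rot [-0.0005 -0.0001  0.0008] shift [ 0.0017  0.0127 -0.1833] reach 0.46135882504500875
(np.float64(0.1373), np.float64(0.0458), 0.046) rot [-0.0005 -0.0001  0.0008] shift [ 0.0017  0.029  -0.199 ] reach 0.47278003453339285
(np.float64(0.1448), np.float64(0.0345), 0.046) rot [-0.0005 -0.0001  0.0008] shift [ 0.0017  0.0478 -0.2115] reach 0.48537585234146874
(np.float64(0.15), np.float64(0.022), 0.046) rot [-0.0005 -0.0001  0.0008] shift [ 0.0016  0.0686 -0.2202] reach 0.49869462217179505
```

Emit:
{"method": "play_rows", "body": {
  "deltas": "0 0 0 0.001 0.002 -0.018 -1;0 0 0 0.001 0.003 -0.036 -1;0 0 0 0.001 -0.002 -0.046 -1;0 0 0 0.001 -0.007 -0.056 -1;0 0 0 0.001 -0.011 -0.067 -1;0 0 0 0.001 -0.014 -0.078 -1;0 0 0 0.001 -0.016 -0.089 -1;0 0 0 0.001 -0.017 -0.1 -1"
}}

```text
time: 2.82
position: [0.4318, 0.0676, 0.22]
tcp_rot: [0.359, 1.57, -1.139]
force: [0.6, -1.4, -0.2]
gripper_width: 0.0
```

Run:
```python
from h import *
P=[]
for a in np.arange(1.295,-.01,-.185):
    r=.070;k=.022; P.append((round(.08+r*np.cos(a)-k*np.sin(a),4),round(r*np.sin(a)+k*np.cos(a),4),.046))
plan(P,np.pi)
```

```text
t 2.8167 tip jig [0.0788 0.0734 0.047 ] F [ 0.5963 -1.3747 -0.2472] q [-0.0152 -0.2178  2.1936 -0.0003  1.1657  1.4827]
(np.float64(0.0779), np.float64(0.0733), 0.046) rot [-0.0001  0.0002 -0.0001] shift [0.0016 0.0003 0.0015] reach 0.4371731892080969
(np.float64(0.0914), np.float64(0.0725), 0.046) rot [-0.0001  0.0002 -0.0001] shift [ 0.0016  0.0016 -0.021 ] reach 0.4392531311774025
(np.float64(0.1046), np.float64(0.0691), 0.046) rot [-0.0001  0.0002 -0.0001] shift [ 0.0016  0.0073 -0.043 ] reach 0.44427026241483897
(np.float64(0.1169), np.float64(0.0634), 0.046) rot [-0.0001  0.0002 -0.0001] shift [ 0.0016  0.0168 -0.0635] reach 0.4517647379308844
(np.float64(0.1279), np.float64(0.0556), 0.046) rot [-0.0001  0.0002 -0.0001] shift [ 0.0016  0.0298 -0.0818] reach 0.46135882504500875
(np.float64(0.1373), np.float64(0.0458), 0.046) rot [-0.0001  0.0002 -0.0001] shift [ 0.0016  0.0461 -0.0975] reach 0.47278003453339285
(np.float64(0.1448), np.float64(0.0345), 0.046) rot [-0.0001  0.0002 -0.0001] shift [ 0.0016  0.0649 -0.11  ] reach 0.48537585234146874
(np.float64(0.15), np.float64(0.022), 0.046) rot [-0.0001  0.0002 -0.0001] shift [ 0.0016  0.0857 -0.1187] reach 0.49869462217179505
```

Contact force is about 1.4 N, so the lever is being pushed. I'll carry on along the arc to about 0.37 rad.

Emit:
{"method": "play_rows", "body": {
  "deltas": "0 0 0 0 0.002 -0.021 -1;0 0 0 0 0.004 -0.032 -1;0 0 0 0 0.008 -0.043 -1;0 0 0 0 0.012 -0.054 -1;0 0 0 0 0.017 -0.064 -1;0 0 0 0 0.023 -0.073 -1;0 0 0 0 0.03 -0.082 -1;0 0 0 0 0.046 -0.0975 -1"
}}

```text
time: 3.48
position: [0.4552, 0.1276, 0.2194]
tcp_rot: [-1.303, 1.569, -2.802]
force: [-1.6, -0.5, -0.7]
gripper_width: -0.0002
```

Run:
```python
from h import *
plan([(.1448,.0345,.046),(.15,.022,.046)],np.pi)
im=capture("top"); cv2.imwrite("pics/top1.png",cv2.convertScaleAbs(cv2.resize(im[205:335,180:400],None,fx=3.6,fy=3.6,interpolation=2),alpha=1.4,beta=10))
```

```text
t 3.4833 tip jig [0.1368 0.0461 0.0464] F [-1.5888 -0.4825 -0.6585] q [ 0.1158 -0.1198  2.1101 -0.0004  1.1531  1.6142]
(0.1448, 0.0345, 0.046) rot [-0.0005  0.0003  0.0011] shift [ 0.0007  0.0188 -0.0132] reach 0.48537585234146874
(0.15, 0.022, 0.046) rot [-0.0005  0.0003  0.0011] shift [ 0.0006  0.0396 -0.0219] reach 0.49869462217179505
```

View pics/top1.png

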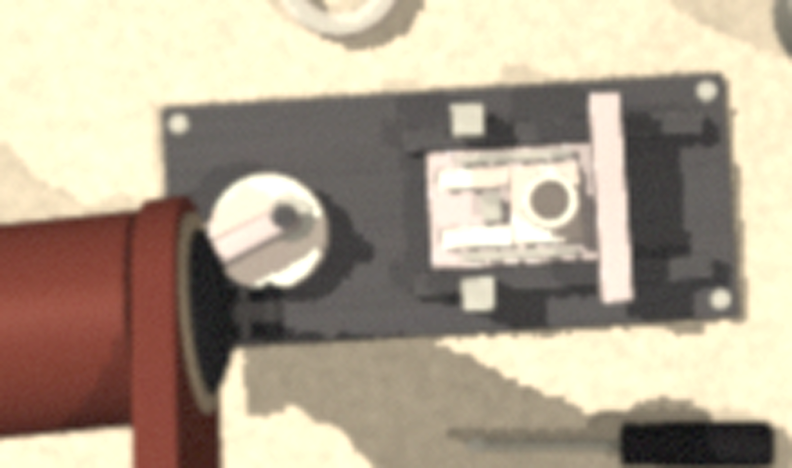

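The lever is now at about 0.37 rad, as predicted, and the slide has not moved. I'll finish the arc, allowing for the 11 mm half pad width in this direction.

Emit:
{"method": "play_rows", "body": {
  "deltas": "0 0 0 0 0.009 -0.007 -1;0 0 0 0 0.019 -0.013 -1;0 0 0 0 0.027 -0.017 -1;0 0 0 0 0.034 -0.02 -1;0 0 0 0 0.039 -0.022 -1;0 0 0 0 0.044 -0.023 -1;0 0 0 0 0.044 -0.023 -1;0 0 0 0 0.044 -0.023 -1"
}}

```text
time: 4.2
position: [0.481, 0.1431, 0.2201]
tcp_rot: [2.032, 1.57, 0.534]
force: [-0.9, 0.6, -0.3]
gripper_width: 0.0001
```

Run:
```python
from h import *
plan([(.15,.06,.046),(.15,.06,.2),(-.125,.005,.2)],np.pi)
im=capture("scene"); cv2.imwrite("pics/scene2.png",cv2.resize(im[130:330,200:467],None,fx=3,fy=3,interpolation=2))
```

```text
t 4.2 tip jig [0.1505 0.0187 0.0471] F [-0.9221  0.5541 -0.3389] q [ 0.1407 -0.0483  2.0422  0.0004  1.1468  1.6385]
(0.15, 0.06, 0.046) rot [-0.0003 -0.0003 -0.0006] shift [ 0.0018 -0.0685  0.0008] reach 0.46165194032590023
(0.15, 0.06, 0.2) rot [-0.0003 -0.0003 -0.0006] shift [-0.2549 -0.0683  0.0007] reach 0.46165194032590023
(-0.125, 0.005, 0.2) rot [-0.0003 -0.0003 -0.0006] shift [-0.255   0.0236  0.459 ] reach 0.5313295368982864
```

View pics/scene2.png

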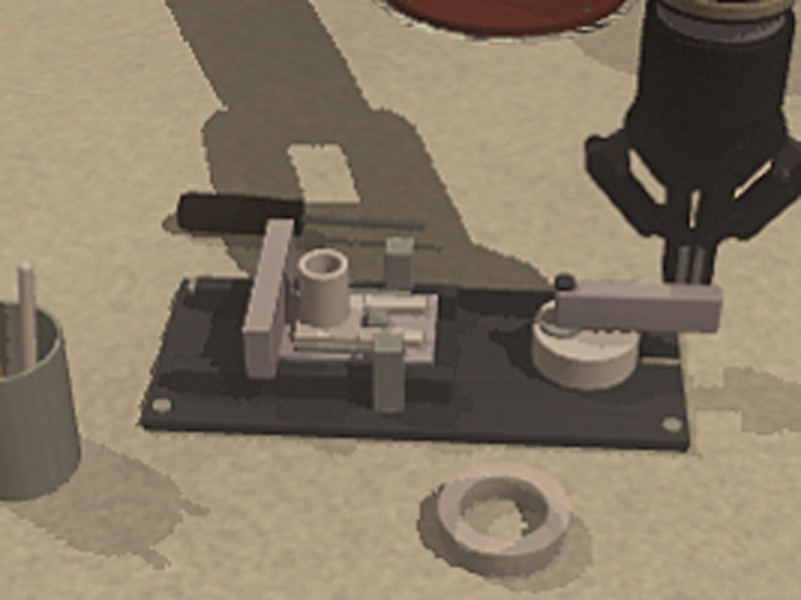

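The lever now points straight forward over the index line (about 690,310 in the crop). The gripper knuckles spread about ±59 mm along the jig, some 50 mm above the tips, which is clear of the tube and the cup. I'll back off, rise, and go behind the crossbar.

Emit:
{"method": "play_rows", "body": {
  "deltas": "0 0 0 0 -0.02 0 -1;0 0 0 0 -0.04 0 -1;0 0 0 -0.03 -0.05 0 -1;0 0 0 -0.08 -0.05 0 -1;0 0 0 -0.14 -0.05 0 -1;0 0 0 -0.2 -0.04 0.02 -1;0 0 0 -0.25 -0.02 0.06 -1;0 0 0 -0.255 0 0.12 -1"
}}

```text
time: 4.92
position: [0.4873, 0.0719, 0.3811]
tcp_rot: [1.577, 1.557, 0.083]
force: [1.1, -0.1, 0.4]
gripper_width: -0.0003
```

Run:
```python
from h import *
plan([(-.125,.005,.2)],np.pi)
im=capture("top"); cv2.imwrite("pics/top2.png",cv2.convertScaleAbs(cv2.resize(im[205:335,180:400],None,fx=3.6,fy=3.6,interpolation=2),alpha=1.4,beta=10))
```

```text
t 4.9167 tip jig [0.079  0.0154 0.2081] F [ 1.0607 -0.133   0.4475] q [-0.005  -0.2609  1.9429  0.0012  1.4459  1.4889]
(-0.125, 0.005, 0.2) rot [ 0.0022 -0.0001 -0.0088] shift [0.0137 0.0199 0.3401] reach 0.5313295368982864
```

Emit:
{"method": "play_rows", "body": {
  "deltas": "0 0 0 0 0.003 0.05 -1;0 0 0 0 0.006 0.11 -1;0 0 0 0 0.01 0.17 -1;0 0 0 0 0.015 0.23 -1;0 0 0 0 0.02 0.28 -1;0 0 0 0 0.02 0.32 -1;0 0 0 0 0.02 0.335 -1;0 0 0 0 0.02 0.335 -1"
}}

```text
time: 5.63
position: [0.5124, -0.1299, 0.3726]
tcp_rot: [-2.217, 1.57, 2.565]
force: [0.0, 0.5, -0.2]
gripper_width: 0.0002
```

Run:
```python
from h import *
plan([(-.125,.005,.047)],np.pi)
im=capture("top"); cv2.imwrite("pics/top2.png",cv2.convertScaleAbs(cv2.resize(im[205:335,180:400],None,fx=3.6,fy=3.6,interpolation=2),alpha=1.4,beta=10))
```

```text
t 5.6333 tip jig [-0.124   0.0076  0.1996] F [ 0.0454  0.4709 -0.155 ] q [-0.3891 -0.1577  1.8694  0.0001  1.4302  1.1119]
(-0.125, 0.005, 0.047) rot [-0.0022 -0.0002  0.0002] shift [0.2543 0.0043 0.0016] reach 0.5313295368982864
```

View pics/top2.png

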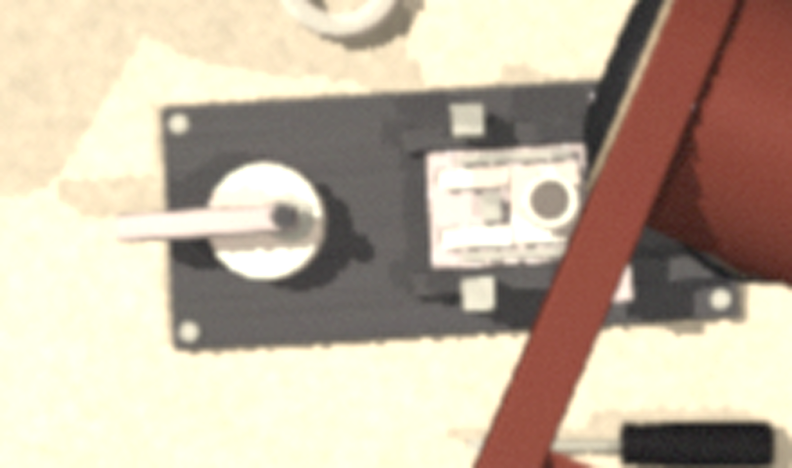

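The lever lies along the jig's axis (290,215 to 120,226), so the cam is at about 0, and the slide has not moved. Next I'll descend behind the crossbar.

Emit:
{"method": "play_rows", "body": {
  "deltas": "0 0 0 0.05 0.002 0 -1;0 0 0 0.1 0.004 0 -1;0 0 0 0.15 0.004 0 -1;0 0 0 0.19 0.004 0 -1;0 0 0 0.22 0.004 0 -1;0 0 0 0.24 0.004 0 -1;0 0 0 0.25 0.004 0 -1;0 0 0 0.252 0.004 0 -1"
}}

```text
time: 6.35
position: [0.5147, -0.1271, 0.2208]
tcp_rot: [-2.164, 1.569, 2.623]
force: [-0.6, 0.4, 0.5]
gripper_width: 0.0001
```

Run:
```python
from h import *
plan([(-.105,.002,.047),(-.0525,.002,.047)],np.pi)
```

```text
t 6.35 tip jig [-0.1213  0.0053  0.0478] F [-0.572   0.3915  0.4558] q [-0.3826  0.0192  1.9743  0.0003  1.1499  1.1139]
(-0.105, 0.002, 0.047) rot [ 0.0005 -0.0006  0.001 ] shift [ 0.0013  0.0051 -0.0275] reach 0.5282284089010714
(-0.0525, 0.002, 0.047) rot [ 0.0005 -0.0006  0.001 ] shift [ 0.0014  0.0052 -0.115 ] reach 0.5159877734460385
```

Emit:
{"method": "play_rows", "body": {
  "deltas": "0 0 0 0.001 0.005 -0.012 -1;0 0 0 0.001 0.005 -0.023 -1;0 0 0 0.001 0.005 -0.033 -1;0 0 0 0.001 0.005 -0.043 -1;0 0 0 0.001 0.005 -0.053 -1;0 0 0 0.001 0.005 -0.063 -1;0 0 0 0.001 0.005 -0.073 -1;0 0 0 0.001 0.005 -0.083 -1"
}}

```text
time: 7.02
position: [0.515, -0.0785, 0.2226]
tcp_rot: [0.697, 1.566, -0.801]
force: [1.1, -6.1, 1.5]
gripper_width: 0.0001
```

Emit:
{"method": "play_rows", "body": {
  "deltas": "0 0 0 0 0 -0.004 -1;0 0 0 0 0 -0.008 -1;0 0 0 0 0 -0.012 -1;0 0 0 0 0 -0.016 -1;0 0 0 0 0 -0.019 -1;0 0 0 0 0 -0.022 -1;0 0 0 0 0 -0.025 -1;0 0 0 0 0 -0.025 -1"
}}

```text
time: 7.68
position: [0.5139, -0.0636, 0.2226]
tcp_rot: [0.804, 1.567, -0.693]
force: [0.3, -4.9, 3.4]
gripper_width: 0.0002
```

Run:
```python
from h import *
plan([(-.0525,.002,.047)],np.pi)
im=capture("scene"); cv2.imwrite("pics/scene3.png",cv2.resize(im[130:330,200:467],None,fx=3,fy=3,interpolation=2))
```

```text
t 7.6833 tip jig [-0.0586  0.0007  0.0496] F [ 0.3462 -4.9313  3.4047] q [-0.2666 -0.0141  2.004  -0.0017  1.1482  1.2316]
(-0.0525, 0.002, 0.047) rot [-0.      0.0017 -0.0018] shift [ 0.0043 -0.0013 -0.0094] reach 0.5159877734460385
```

View pics/scene3.png

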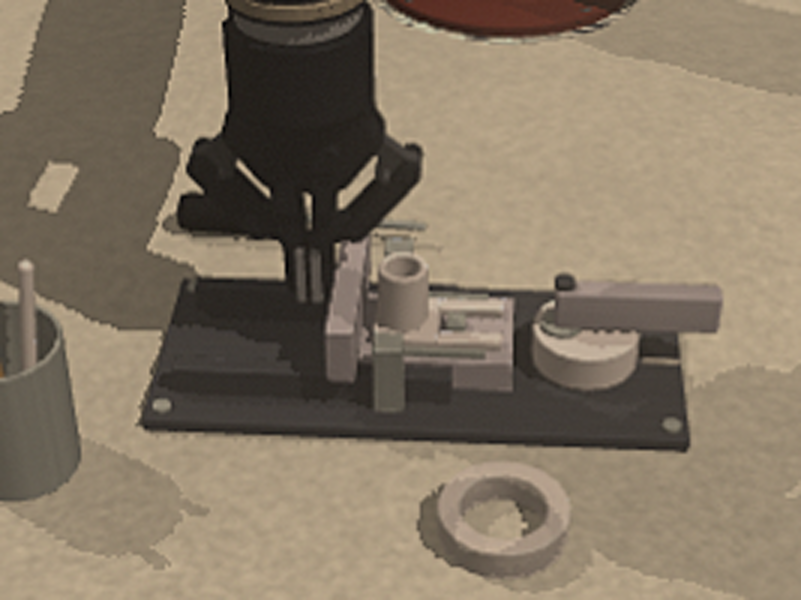

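The slide is moving forward with the bracket on it; the crossbar (342,320) is still about 10 mm short of the posts (388,350). I'll creep on and watch the force.

Emit:
{"method": "play_rows", "body": {
  "deltas": "0 0 0 0 0 -0.002 -1;0 0 0 0 0 -0.004 -1;0 0 0 0 0 -0.006 -1;0 0 0 0 0 -0.008 -1;0 0 0 0 0 -0.01 -1;0 0 0 0 0 -0.012 -1;0 0 0 0 0 -0.013 -1;0 0 0 0 0 -0.013 -1"
}}

```text
time: 8.4
position: [0.5134, -0.0561, 0.2226]
tcp_rot: [0.751, 1.567, -0.747]
force: [1.6, -5.5, 2.9]
gripper_width: 0.0
```

Run:
```python
from h import *
plan([(-.0525,.002,.047)],np.pi)
```

```text
t 8.4 tip jig [-0.051   0.0007  0.0496] F [ 1.6204 -5.4626  2.875 ] q [-0.2526 -0.0174  2.0073 -0.0021  1.1482  1.2458]
(-0.0525, 0.002, 0.047) rot [-0.      0.0019 -0.0017] shift [ 0.0044 -0.0014  0.0033] reach 0.5159877734460385
```

Still free motion at about 5.5 N, so I'll creep another 5 mm.

Emit:
{"method": "play_rows", "body": {
  "deltas": "0 0 0 0 0 -0.001 -1;0 0 0 0 0 -0.002 -1;0 0 0 0 0 -0.003 -1;0 0 0 0 0 -0.004 -1;0 0 0 0 0 -0.005 -1;0 0 0 0 0 -0.006 -1;0 0 0 0 0 -0.007 -1;0 0 0 0 0 -0.008 -1"
}}

```text
time: 9.07
position: [0.5132, -0.0528, 0.2227]
tcp_rot: [0.354, 1.562, -1.143]
force: [0.4, -17.1, 0.4]
gripper_width: -0.0004
```

Run:
```python
from h import *
plan([(-.0525,.002,.047)],np.pi)
im=capture("scene"); cv2.imwrite("pics/scene4.png",cv2.resize(im[190:290,240:440],None,fx=4,fy=4,interpolation=2))
```

```text
t 9.0667 tip jig [-0.0488  0.0005  0.0497] F [  0.425  -17.0978   0.3954] q [-0.2453 -0.0191  2.0088 -0.0079  1.1461  1.2548]
(-0.0525, 0.002, 0.047) rot [ 0.0004  0.0055 -0.002 ] shift [ 0.0046 -0.0015  0.0087] reach 0.5159877734460385
```

View pics/scene4.png

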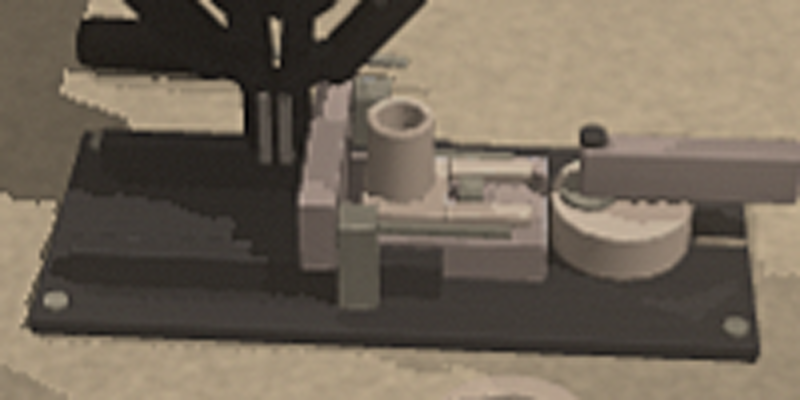

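Force jumped to 17 N and the crossbar's front edge (338,230) meets the post: the slide is home. I'll back off, rise and check.

Emit:
{"method": "play_rows", "body": {
  "deltas": "0 0 0 0 0 0.01 -1;0 0 0 0 0 0.03 -1;0 0 0 0 0 0.05 -1;0 0 0 -0.04 0 0.055 -1;0 0 0 -0.1 0 0.055 -1;0 0 0 -0.16 0 0.055 -1;0 0 0 -0.22 0 0.055 -1;0 0 0 -0.26 0 0.055 -1"
}}

```text
time: 9.78
position: [0.515, -0.0843, 0.3809]
tcp_rot: [1.419, 1.567, -0.079]
force: [1.1, -0.9, -0.3]
gripper_width: 0.0006
```

Emit:
{"method": "play_rows", "body": {
  "deltas": "0 0 0 -0.02 -0.05 0.03 -1;0 0 0 -0.02 -0.1 0.07 -1;0 0 0 -0.02 -0.14 0.11 -1;0 0 0 -0.02 -0.17 0.16 -1;0 0 0 -0.02 -0.18 0.21 -1;0 0 0 -0.02 -0.18 0.26 -1;0 0 0 -0.02 -0.18 0.31 -1;0 0 0 -0.02 -0.18 0.34 -1"
}}

```text
time: 10.45
position: [0.4212, -0.2978, 0.3889]
tcp_rot: [2.918, 1.57, 1.418]
force: [1.0, 0.6, 0.3]
gripper_width: 0.0003
```

Run:
```python
from h import *
plan([(-.0525,.002,.047)],np.pi)
im=capture("top"); cv2.imwrite("pics/top3.png",cv2.convertScaleAbs(cv2.resize(im[222:318,215:395],None,fx=4.4,fy=4.4,interpolation=2),alpha=1.4,beta=10))
```

```text
t 10.45 tip jig [-0.2848  0.1108  0.2159] F [1.0495 0.6318 0.3355] q [-0.7598 -0.2021  1.8807  0.0003  1.4632  0.7402]
(-0.0525, 0.002, 0.047) rot [-0.0017 -0.0002 -0.    ] shift [ 0.2816  0.1804 -0.3876] reach 0.5159877734460385
```

View pics/top3.png

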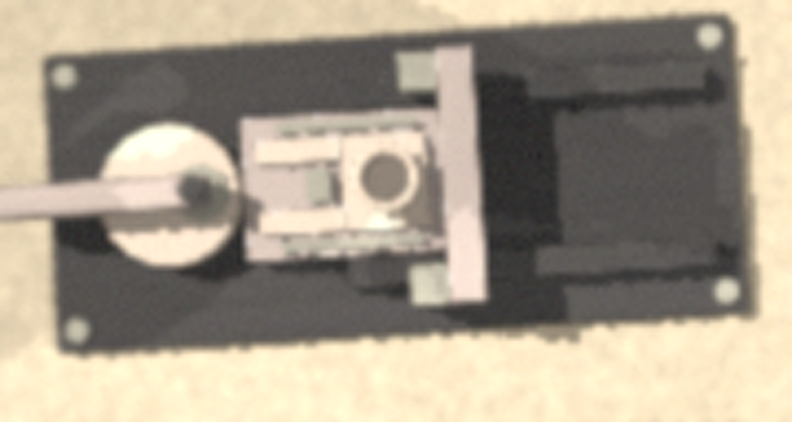

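The crossbar (434–487 wide, x) is flush against both posts (top and bottom), the lever points forward and the bracket is in place. I'll make one numeric check, then hand in.

Run:
```python
from h import *
a,b,t=np.load("jig.npy"); R=np.array([[np.cos(t),-np.sin(t)],[np.sin(t),np.cos(t)]])
J=lambda p,z:(onplane("top",crop1(p),z)[:,:2]-[a,b])@R
c=J([(472,46),(487,300)],.065); print("slide x from crossbar rear",c[:,0]+.05, "front edge",J([(240,120),(248,262)],.03)[:,0]-.05)
print("tube",J([(387,178)],.072),"was",J([(519,168)],.072))
p=J([(193,188),(0,202)],.062); d=p[1]-p[0]; print("cam",np.arctan2(d[1],d[0]))
if c[:,0].min()+.05>.0085: print(sign_off())
```

```text
slide x from crossbar rear [0.0138 0.0138] front edge [0.0138 0.0136]
tube [[ 0.0012 -0.0009]] was [[-0.0523 -0.0017]]
cam 0.014449830222631355
the job is handed in; nothing more can be done
None
```

I pushed the cam's lever from about 1.85 rad to straight forward, then pushed the slide home by its rear crossbar. I then moved clear and handed the job in at about 10.5 s of the 53 s allowed. No verdict is reported.

My last checks from the top camera:

- **Cam:** it is at about 0.01 rad, with the lever over the index line.
- **Slide:** it measures x ≈ +13.7 mm against 12.5 mm nominal home, which is within the camera's error. The crossbar is flush against both posts, and the push force rose to 17 N when it met them.
- **Bracket:** it is upright on the slide. It moved 53.5 mm, the same distance as the slide to within about 1 mm.
- **Bystanders:** I kept clear of the cup, screwdriver and tape and saw no contact, but I did not re-measure their positions at the end.

No check failed. The scene and top views differed by about 2–3 px, roughly 3 mm.

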